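# Turn the jar stand to the front and unscrew the tea jar's lid

### The arm

A 6-joint arm with a two-finger parallel gripper is mounted at the origin on the work surface. World frame = base frame: x ahead of the robot, y to its left, z up, the work surface at z = 0. Lengths are in mm, angles in degrees, forces in N, time in s.
With the tool pointing down it reaches from about 300 to 850 mm from the base axis. Payload 4.2 kg.
Tool frame: the origin (TCP) lies on the centre line of the jaws, within the pads' length; the fingertips stand 14 mm ahead of it and the grasp point (between the pads) lies 5 mm behind it; z points along the fingers, y is the line along which they close (so a half turn about z gives the same grasp; the last joint's range is limited). The gripper opens to 91 mm and grips with 3 to 60 N. Pads are 32 mm wide; open, the fingers measure 118 mm over their backs; the gripper's body (76 mm by 178 mm) begins 60 mm behind the grasp point.
Start: joints at [-67.437, 18.312, 89.639, -0, 72.044, -1.146], TCP at [231.207, -526.484, 227.976] pointing down, gripper open.
Joint ranges: [-177.97, 177.97], [-48.28, 115.42], [12.27, 149.76], [-77.06, 257.06], [2.81, 150.46], [-146.56, 146.56]. Speed limits (degrees/s): [147.25, 147.25, 180, 180, 180, 180].

### API

Orientations are given as [roll, pitch, yaw] about the fixed x, y, z axes, in that order (R = Rz(yaw) Ry(pitch) Rx(roll)).
In Python, from workcell import env gives the robot as it stands.
- The arm moves only by the tool arm_command, never from a script. Its argument "motion" is a list of rows, each an object with "offset": the shift along the tool's x, y, z in m, a list of three; "spin": the turn about the tool's z in rad. In form: [{"offset": [tx, ty, tz], "spin": spin}, ...]. A call has 1 to 5 rows; each row shifts and turns the commanded pose from where the row before left it, along the tool's axes as they then stand; what a row does not reach is not made up. A row lasts 1/8 s, in which the tool goes at most 62.5 mm and 10.7 degrees, less where a joint would pass 70% of its speed; a pose out of reach is approached as far as the arm can. A call with a gripper value outside its range is refused whole. "jaw" is the finger opening in m, from 0 to 0.0912, set as the call begins (left out, the last holds). The fingers move at their own pace and stop on an object; "newtons" is the grip in N (left out, the last holds). Time passes only in rows, so rows that do not move let the fingers close. It gives the time, the measured TCP pose, the force, the opening and the grip force at its end, in the units of the state.
- env.state(): the state, without advancing time (a new reading comes with each control period).
- env.grab_frame(name): name is "scene" or "top" or "wrist"; returns (picture, depth): 384x512x3 uint8, blue, green, red; 384x512 float32, mm along the optical axis (not along the pixel's ray), 0 where there is no reading.
- env.camera_model(name): a dict with "fx", "fy", "cx", "cy" (pixels), "k1" (the pictures are not rectified: a ray, as slopes to the right and down, at radius r is drawn at 1 + k1 r^2 times it, then the intrinsics apply), "eye" and "rotation" of the camera in the world; the wrist camera has in their place "hand_eye" (4x4, takes a point from camera to tool coordinates, whose origin is the TCP and whose axes are the flange's). Camera axes: x right, y down, z forward; pixel columns grow to the right and rows downward; lengths in mm; the calibration is good to about 2 mm. A picture is of the moment at which its call begins: read the wrist's pose just before it. camera_model takes no time and is no camera call.
- env.job_done(): hands the job in; it is judged then, once.
Trained networks look in the newest picture that a camera, given by its name, has taken for a name from the list of things; names that differ only in an ending like _2 or _b are one class to them, and where a whole thing is asked for, a point or a joint stands for the part that bears it (a point fixed in the world has none). Each returns a list of dicts, best first, with "score" (0 to 1); they miss things now and then, are a little off and sometimes report something else, mostly with a low value. They report only what shows in the picture. A call takes as long as a camera call. They do not tell look-alikes from the thing itself.
- env.boxes_of(camera, target): "bbox" ([left, top, right, bottom] in pixels, round what is visible of it).
- env.pinpoint(camera, target): "location" ([column, row] in pixels: a listed point, or the origin of a listed thing).
The state is a dict: "time_s": time; "qpos": joint angles; "qvel": joint speeds; "effort": joint torques, N m; "ee_pos": TCP position; "ee_rot": TCP orientation; "force": force on the tool from outside, world axes, zero at the start; "torque": the same for the moment, N m; "gripper_width": finger opening in mm; "gripper_force": force on a finger pad.
Only numpy, scipy, OpenCV 4.12 (cv2) and the standard library are available. Lean on these libraries where they do the work, as an engineer would, in place of code of your own. Each camera call takes 0.05 s, during which the arm holds its last target. There are 200 camera calls.

### The job

Turn the revolving jar stand until the large jar, the one whose lid has a raised grip bar, is over the wooden tongue at the front of the stand. Then unscrew that lid there (anticlockwise, until its lugs come free), lift it off and set it down gently, right way up, in the wooden tray, leaving the jar over the tongue. Do not disturb the cups, the strainer or the milk jug.

Things in the scene. Friction and masses are not known exactly. Their poses are not given: they have to be found in the camera images.
- stand: Fixed round wooden foot of the revolving jar stand, 210 mm across, 28 mm high; origin under its centre. A wooden tongue 32 mm wide, 14 mm high, sticks out along its -x side to 165 mm from the centre: the stand's front, facing roughly to the robot.
- turret: Revolving part: steel disc 200 mm across, centre column and three jars leaning outward. Turns either way about the foot's vertical axis, no end stop, friction about 0.25 N m, stays where left. Origin on the axis, 28 mm above the table. The large jar is on its -x side, two slimmer ones with low fixed lids 120 degrees to either side. At the tongue when turret x and stand x point the same way.
- turn_bar (a point): Middle of the wooden bar on top of the turret's centre column, by which it is turned: 60 mm long along the turret's x axis, 14 mm wide, 34 mm high (17 mm above and below this point), about 235 mm above the table; only the 20 mm thick column below it.
- jar_mouth (a point): Point on the turret: centre of the large jar's mouth (top of its neck), 99 mm out from the turret's axis on its -x side, about 168 mm above the table. Axes are the turret's; in them the jar's upward axis is (-0.423, 0, 0.906): it leans outward 25 degrees from vertical.
- front_mark (a point): Point on the top of the foot, towards the tongue, 99 mm out from the centre: the jar mouth must come straight above it.
- lid: Loose brown lid of the large jar, 69 mm across, skirt and top 21 mm high, about 80 g, shut at the start. Origin in the centre of its open underside, z along its axis out of the jar. On top a grip bar 60 mm long, 14 mm wide, from 21 to 50 mm above the underside, its long direction turned +60 degrees about z from the lid's x axis.
- lid_seat (a point): Point on the lid's axis inside its top, 16 mm above the underside; at jar_mouth while the lid is on. Two lugs in the lid catch under two on the neck: from shut (lid y along turret y) turn anticlockwise seen from above by 50 to 85 degrees (best 67, stop near 90), hardly any torque, no rise; then it comes straight off along the jar's axis (16 mm of neck inside). Clockwise meets a stop at once.
- lid_bar (a point): Middle of the lid's grip bar, on the lid's axis 40 mm above its underside (10 mm below the bar's top).
- tray: Loose empty wooden tray, 200 mm (x) by 150 mm (y), walls 7 mm thick and 28 mm high, floor about 7 mm thick; origin under its centre.
- jug: Glass milk jug, 130 mm high, about 88 mm across, handle on its y side; bystander. Origin under its centre.
- strainer: Steel tea strainer, bowl 72 mm across, handle 150 mm long on its y side; bystander.
- cup0: Tiny steel cup, 54 mm across and 52 mm high; bystander.
- cup1: Tiny steel cup like cup0; bystander.
- cup2: Tiny steel cup like cup0; bystander.
- cup3: Tiny steel cup like cup0; bystander.
Mind the look-alikes: they are no part of the job. There is more than one size of the lid; the one meant has the size given above. Leave any turquoise look-alike of the tray alone.

How it is judged (in metres and radians):
On the way, in this order (a step that is already met when the one before it is completed fails the run):
1. the large jar, lid still shut on it, is brought over the tongue (horizontal distance between jar_mouth and front_mark below 0.025 m and distance between lid_seat and jar_mouth below 0.01 m and angle between the y axis of lid and the y axis of turret, either way round below 0.5 rad), for 0.2 s.
2. there the lid is turned at least 45 degrees while still on the neck (horizontal distance between jar_mouth and front_mark below 0.03 m and distance between lid_seat and jar_mouth below 0.012 m and angle between the y axis of lid and the y axis of turret, either way round above 0.785 rad), for 0.05 s.
3. the lid is lifted clear of the jar (distance between lid_seat and jar_mouth above 0.04 m), for 0.1 s.
At the end, for the whole second after the job is handed in: The large jar's mouth is within 30 mm horizontally of the front mark, and the lid rests flat and right way up on the floor of the wooden tray (underside under 14 mm above the tray's own underside, within 0.12 rad of flat), at rest; the tray stands level (horizontal distance between jar_mouth and front_mark below 0.03 m and z of lid in the frame of tray between 0 and 0.014 m and x of lid in the frame of tray between -0.08 and 0.08 m and y of lid in the frame of tray between -0.055 and 0.055 m and angle between the z axis of lid and the z axis of tray, either way round below 0.12 rad and angle between lid's own z axis and vertical below 0.3 rad and linear speed of lid below 0.02 m/s and angle between tray's own z axis and vertical below 0.1 rad); the robot touches nothing.
It fails at once if a cup, the strainer or the jug is shifted by more than 30 mm (distance of any of jug, strainer, cup0, cup1, cup2, cup3 from where it was at the start of the episode above 0.03 m).
It fails at once if the lid is dropped or slammed: it comes down the last 20 mm to the tray's floor faster than 0.45 m/s (z of lid in the frame of tray below 0.028 m and linear speed of lid above 0.45 m/s).
It also fails if it takes over 67 s, if anything falls off the work surface, if the arm or the gripper's body presses on something with over 40 N, if the wrist force passes 120 N, or if a joint passes its speed limit or range.

## Working session

There is one attempt and no reset: what is moved stays moved. The work goes in short steps, Python scripts to look and compute and a tool call to move; the robot and the scene stay as the last step left them, time stands still between calls to the robot, and variables do not carry over. Pictures are saved under pics/ and viewed, at most 10 in all, crops included, and the job is handed in when it is done.

Besides the shell and the picture viewer there is one more tool, called after ">>>" as name(argument=value, ...), one argument or row to a line, values as JSON. arm_command: Moves the arm, as the interface text tells. Its arguments: {"type":"object","properties":{"motion":{"type":"array"},"jaw":{"type":"number"},"newtons":{"type":"number"}},"required":["motion"]}

```bash
ls; mkdir -p pics
cat > h.py <<'E'
import numpy as np, cv2
from scipy.spatial.transform import Rotation as R
from workcell import env
def T():
    s=env.state(); M=np.eye(4); M[:3,:3]=R.from_euler('xyz',s['ee_rot'],degrees=True).as_matrix(); M[:3,3]=s['ee_pos']; return M
def cam(n):
    m=env.camera_model(n)
    if 'eye' in m:
        M=np.eye(4); M[:3,:3]=np.array(m['rotation']); M[:3,3]=m['eye']
    else: M=T()@np.array(m['hand_eye'])
    return m,M
def ray(m,M,px):
    K=np.array([[m['fx'],0,m['cx']],[0,m['fy'],m['cy']],[0,0,1.]])
    u=cv2.undistortPoints(np.array([[px]],float),K,np.array([m['k1'],0,0,0.]))[0,0]
    return M[:3,3],M[:3,:3]@np.array([u[0],u[1],1.])
def at_z(m,M,px,z):
    o,d=ray(m,M,px); return o+d*(z-o[2])/d[2]
def at_d(m,M,px,D):
    o,d=ray(m,M,px); c,r=int(round(px[0])),int(round(px[1])); p=D[max(0,r-1):r+2,max(0,c-1):c+2]; p=p[p>0]
    return o+d*np.median(p) if len(p) else None
E
python3 - <<'E'
from h import *
print(env.state())
for n in ['scene','top']:
    m,M=cam(n); print(n,m)
    I,D=env.grab_frame(n); cv2.imwrite(f'pics/{n}0.png',I); np.save(f'{n}0.npy',D)
    for t in ['stand','turn_bar','jar_mouth','front_mark','lid','lid_bar','tray','jug','strainer','cup0']:
        for r in env.pinpoint(n,t)[:4]:
            p=at_d(m,M,r['location'],D); print(n,t,round(r['score'],2),np.round(r['location']),None if p is None else p.round())
E
```

```text
pics
{'time_s': 0.0, 'qpos': array([-6.74384974e+01,  1.83518684e+01,  8.97073252e+01,  2.00533673e-04,
        7.20445181e+01, -1.14525486e+00]), 'qvel': array([ 0.04462784,  0.00913688,  0.04959947, -0.00738883, -0.02055264,
       -0.01306719]), 'effort': array([-1.13966435e-03, -4.12463844e+01, -2.31974906e+01,  7.28400657e-02,
        4.55432211e-02, -1.35810433e-04]), 'ee_pos': array([ 231.00079799, -526.02036666,  227.11176434]), 'ee_rot': array([-1.79896313e+02, -2.26351563e-03,  2.37066934e+01]), 'force': array([-0.59439214, -0.98854331,  0.16053053]), 'torque': array([ 0.00876824, -0.03489887, -0.0514268 ]), 'gripper_force': 0.0, 'gripper_width': 91.19703761633247}
scene {'fx': 441.1881737298781, 'fy': 441.1881737298781, 'cx': 250.71057325839794, 'cy': 190.4226229902107, 'k1': -0.00028130533782586096, 'eye': array([1565.63959135,  122.34116908,  879.35589787]), 'rotation': array([-126.08977943,   -0.77704751,  103.37796712])}
scene turn_bar 0.9 [288. 192.] [102445. 101002. 101759.]
scene turn_bar 0.39 [190. 216.] [167339. 165896. 166653.]
scene lid 0.74 [264. 201.] [116224.
[... 1427 characters left out ...]
 0.77 [232. 231.] [-100303. -100729.  -99295.]
top lid_bar 0.65 [263. 229.] [-114591. -115017. -113583.]
top lid_bar 0.22 [234. 168.] [-89821. -90247. -88813.]
top tray 0.97 [313. 208.] [-145200. -145627. -144193.]
top tray 0.76 [397. 226.] [-187224. -187650. -186216.]
top tray 0.35 [215. 256.] [-91127. -91553. -90119.]
top jug 0.84 [120. 214.] [-41044. -41471. -40037.]
top strainer 0.69 [153. 149.] [-63267. -63693. -62259.]
top strainer 0.42 [295. 148.] [-139940. -140367. -138933.]
top cup0 0.71 [250. 266.] [-108819. -109246. -107812.]
top cup0 0.64 [214. 254.] [-91114. -91540. -90106.]
top cup0 0.6 [298. 149.] [-140169. -140595. -139161.]
top cup0 0.55 [175. 250.] [-71119. -71545. -70111.]
```

```bash
sed -i "s/M\[:3,:3\]=np.array(m\['rotation'\])/M[:3,:3]=R.from_euler('xyz',m['rotation'],degrees=True).as_matrix()/" h.py
python3 - <<'E'
from h import *
L={'scene':dict(turn_bar=[(288,192)],lid=[(264,201),(240,207),(274,216)],lid_bar=[(257,189),(273,205),(247,202)],tray=[(189,216),(120,191)],jug=[(390,240)],strainer=[(358,288)],cup=[(329,210),(178,266)]),
'top':dict(turn_bar=[(202,139)],front_mark=[(205,191)],lid=[(236,167),(232,227),(265,227)],lid_bar=[(238,164),(232,231),(263,229)],tray=[(313,208),(397,226)],jug=[(120,214)],strainer=[(153,149)],cup=[(250,266),(214,254),(298,149),(175,250)])}
for n in L:
    m,M=cam(n); D=np.load(n+'0.npy'); print(n,M.round(2).tolist())
    for k,v in L[n].items():
        for p in v: print(n,k,p,at_d(m,M,p,D).round())
a=cv2.imread('pics/top0.png'); cv2.imwrite('pics/topc.png',cv2.resize(a[90:310,90:450],(800,489),interpolation=cv2.INTER_CUBIC))
a=cv2.imread('pics/scene0.png'); cv2.imwrite('pics/scenec.png',cv2.resize(a[100:340,80:440],(800,533),interpolation=cv2.INTER_CUBIC))
E
```

```text
scene [[-0.23, 0.57, -0.79, 1565.64], [0.97, 0.15, -0.18, 122.34], [0.01, -0.81, -0.59, 879.36], [0.0, 0.0, 0.0, 1.0]]
scene turn_bar (288, 192) [689.  17. 237.]
scene lid (264, 201) [665. -46. 179.]
scene lid (240, 207) [ 508. -152.   18.]
scene lid (274, 216) [665. -18. 133.]
scene lid_bar (257, 189) [637. -72. 193.]
scene lid_bar (273, 205) [643. -26. 153.]
scene lid_bar (247, 202) [ 488. -134.   27.]
scene tray (189, 216) [ 574. -299.    4.]
scene tray (120, 191) [ 507. -566.    5.]
scene jug (390, 240) [559. 305.  26.]
scene strainer (358, 288) [741. 226.   1.]
scene cup (329, 210) [438. 122.   6.]
scene cup (178, 266) [ 793. -250.   15.]
top [[0.04, -0.97, 0.23, 294.59], [-1.0, -0.04, 0.01, -131.88], [0.0, -0.23, -0.97, 1302.24], [0.0, 0.0, 0.0, 1.0]]
top turn_bar (202, 139) [686.  28. 251.]
top front_mark (205, 191) [594.  40.  41.]
top lid (236, 167) [627. -62. 201.]
top lid (232, 227) [486. -49.  36.]
top lid (265, 227) [ 490. -150.   34.]
top lid_bar (238, 164) [641. -67. 185.]
top lid_bar (232, 231) [477. -48.  15.]
top lid_bar (263, 229) [ 483. -144.   37.]
top tray (313, 208) [ 560. -299.    6.]
top tray (397, 226) [ 513. -560.    6.]
top jug (120, 214) [506. 279.  83.]
top strainer (153, 149) [737. 223.   4.]
top cup (250, 266) [ 373. -108.    4.]
top cup (214, 254) [405.   4.   3.]
top cup (298, 149) [ 750. -248.   19.]
top cup (175, 250) [413. 125.   3.]
```

View pics/topc.png

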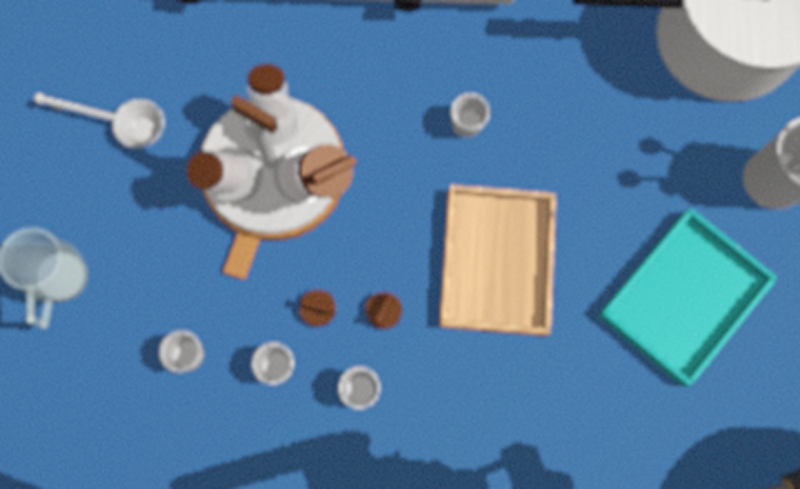

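View pics/scenec.png

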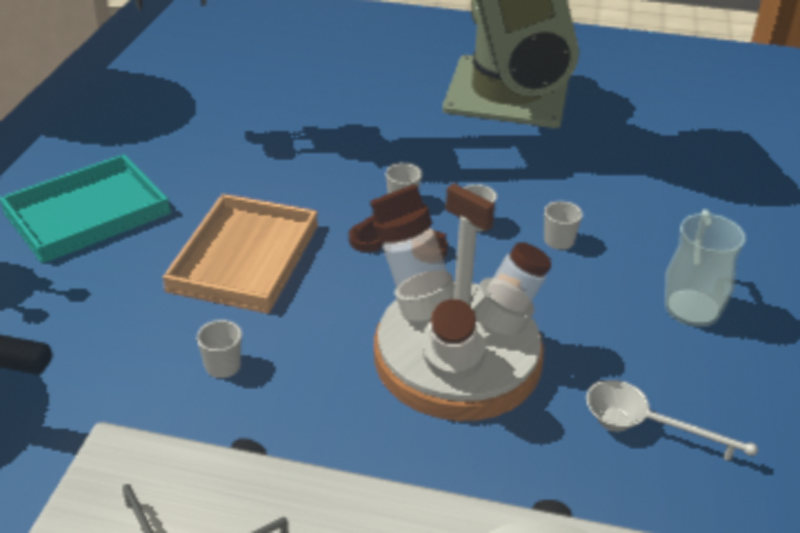

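```bash
cat >> h.py <<'E'
def cloud(n,D):
    m,M=cam(n); h,w=D.shape; c,r=np.meshgrid(np.arange(w),np.arange(h))
    K=np.array([[m['fx'],0,m['cx']],[0,m['fy'],m['cy']],[0,0,1.]])
    u=cv2.undistortPoints(np.stack([c,r],-1).reshape(-1,1,2).astype(float),K,np.array([m['k1'],0,0,0.]))[:,0]
    P=np.c_[u,np.ones(len(u))]*D.reshape(-1,1); return (P@M[:3,:3].T+M[:3,3]).reshape(h,w,3)
def rect(P):
    (c,s,a)=cv2.minAreaRect(P[:,:2].astype(np.float32)); return np.round(c,1),np.round(s,1),round(a,1)
E
python3 - <<'E'
from h import *
for n in ['top','scene']:
    I=cv2.imread(f'pics/{n}0.png'); D=np.load(n+'0.npy'); P=cloud(n,D); q=P.reshape(-1,3); bgr=I.reshape(-1,3).astype(int); q=np.where(D.reshape(-1,1)>0,q,1e4)
    near=np.hypot(q[:,0]-687,q[:,1]-20)
    b=q[(near<45)&(q[:,2]>225)&(q[:,2]<262)]; print(n,'bar',len(b),rect(b),np.percentile(b[:,2],[5,50,95]).round(), b.mean(0).round(1))
    disc=q[(near<125)&(q[:,2]>20)&(q[:,2]<45)]; print('disc',len(disc),cv2.minEnclosingCircle(disc[:,:2].astype(np.float32)),np.percentile(disc[:,2],[5,50,95]).round())
    brown=(bgr[:,2]-bgr[:,0]>20)
    t=q[(near>112)&(near<185)&(q[:,2]>6)&(q[:,2]<25)&brown&(q[:,0]<640)&(q[:,1]>10)]; print('tongue',len(t),rect(t) if len(t)>3 else '',t.mean(0).round(1))
    l=q[(near>60)&(near<150)&(q[:,2]>150)&(q[:,2]<240)&(q[:,1]<20)&(q[:,0]<690)&brown]; print('lid',len(l),l.mean(0).round(1),l.min(0).round(),l.max(0).round())
    tr=q[(abs(q[:,0]-567)<150)&(abs(q[:,1]+299)<130)&(q[:,2]>22)&(q[:,2]<35)&brown]; print('tray rim',len(tr),rect(tr),tr.min(0).round(),tr.max(0).round())
    np.save(n+'_lid.npy',l)
E
```

```text
top bar 167 (array([685.4,  24.4]), array([59.8, 16.1]), 60.2) [227. 249. 254.] [683.8  23.2 246.1]
disc 1421 ((682.8770141601562, 23.53742218017578), 107.80929565429688) [26. 40. 44.]
tongue 180 (array([553.8,  63. ]), array([32.3, 56.4]), 73.9) [553.6  62.6  13. ]
lid 458 [635.1 -62.1 179.9] [604. -97. 155.] [671. -29. 206.]
tray rim 478 (array([ 562.5, -299.8]), array([150.2, 201.5]), 87.5) [ 459. -378.   22.] [ 663. -223.   33.]
scene bar 249 (array([688.5,  23.6]), array([60.9, 15.9]), 61.8) [226. 242. 251.] [692.4  25.  240.8]
disc 1878 ((690.89794921875, 23.7846622467041), 104.60101318359375) [24. 38. 42.]
tongue 0  [nan nan nan]
lid 216 [653.2 -62.2 177. ] [615. -95. 150.] [677. -23. 205.]
tray rim 378 (array([ 566.1, -299.9]), array([152.1, 203.8]), 87.4) [ 463. -379.   22.] [ 671. -223.   31.]<stdin>:8: RuntimeWarning: Mean of empty slice.
  ret = um.true_divide(
```

```bash
cat >> h.py <<'E'
def plan(xyz,yaw,vmax=.060,smax=.18):
    M=T(); y0=R.from_matrix(M[:3,:3]).as_euler('xyz')[2]; d=np.array(xyz)/1000-M[:3,3]/1000
    ds=-((np.radians(yaw)-y0+np.pi)%(2*np.pi)-np.pi)
    n=int(max(np.ceil(np.linalg.norm(d)/vmax),np.ceil(abs(ds)/smax),1)); y=y0
    print('t',round(env.state()['time_s'],2),'tcp',M[:3,3].round(1),'yaw',np.degrees(y0).round(1))
    for i in range(n):
        A=(R.from_euler('z',y)*R.from_euler('x',np.pi)).as_matrix()
        o=(A.T@d/n).round(4); print('{"offset":%s,"spin":%.3f}'%([float(v) for v in o],ds/n)+(',' if (i+1)%5 else '\n')); y-=ds/n
E
python3 -c "
from h import *
plan((686.5,24,300),61)"
```

```text
t 1.1 tcp [ 231.2 -526.5  227.9] yaw 23.7
{"offset":[0.0532, -0.0267, -0.006],"spin":-0.054},
{"offset":[0.0546, -0.0238, -0.006],"spin":-0.054},
{"offset":[0.0558, -0.0208, -0.006],"spin":-0.054},
{"offset":[0.0568, -0.0178, -0.006],"spin":-0.054},
{"offset":[0.0577, -0.0147, -0.006],"spin":-0.054}

{"offset":[0.0584, -0.0115, -0.006],"spin":-0.054},
{"offset":[0.0589, -0.0083, -0.006],"spin":-0.054},
{"offset":[0.0593, -0.0051, -0.006],"spin":-0.054},
{"offset":[0.0595, -0.0019, -0.006],"spin":-0.054},
{"offset":[0.0595, 0.0013, -0.006],"spin":-0.054}

{"offset":[0.0594, 0.0045, -0.006],"spin":-0.054},
{"offset":[0.059, 0.0078, -0.006],"spin":-0.054},
```

>>> arm_command(
  motion=[
    {"offset":[0.053,-0.0267,-0.018],"spin":-0.054},
    {"offset":[0.0546,-0.0238,-0.018],"spin":-0.054},
    {"offset":[0.0558,-0.0208,-0.018],"spin":-0.054},
    {"offset":[0.0568,-0.0178,-0.018],"spin":-0.054},
    {"offset":[0.0577,-0.0147,0],"spin":-0.054},
  ],
  jaw=0.05,
  newtons=25,
)

```text
time_s: 1.72
ee_pos: [422.6, -296.2, 301.8]
ee_rot: [179.8, -0.1, 39.3]
force: [0.7, -0.5, -0.5]
gripper_width: 50.3
gripper_force: 0.0
```

>>> arm_command(
  motion=[
    {"offset":[0.0584,-0.0115,0],"spin":-0.054},
    {"offset":[0.0589,-0.0083,0],"spin":-0.054},
    {"offset":[0.0593,-0.0051,0],"spin":-0.054},
    {"offset":[0.0595,-0.0019,0],"spin":-0.054},
    {"offset":[0.0595,0.0013,0],"spin":-0.054},
  ],
)

```text
time_s: 2.35
ee_pos: [612.1, -66.7, 300.1]
ee_rot: [180.0, 0.0, 54.8]
force: [0.7, -0.8, -0.5]
gripper_width: 50.2
gripper_force: 0.0
```

>>> arm_command(
  motion=[
    {"offset":[0.0594,0.0045,0],"spin":-0.054},
    {"offset":[0.059,0.0078,0],"spin":-0.054},
    {"offset":[0,0,0],"spin":0},
    {"offset":[0,0,0],"spin":0},
  ],
)

```text
time_s: 2.85
ee_pos: [686.8, 22.9, 299.5]
ee_rot: [-180.0, 0.1, 60.8]
force: [-0.9, -0.4, -0.3]
gripper_width: 49.9
gripper_force: 0.0
```

```bash
python3 -c "
from h import *
plan((686.5,24,237),61)
m,M=cam('wrist');I,D=env.grab_frame('wrist');cv2.imwrite('pics/w1.png',I)
P=cloud('wrist',D);q=P.reshape(-1,3)[D.reshape(-1)>0]
near=np.hypot(q[:,0]-687,q[:,1]-24)
b=q[(near<45)&(q[:,2]>240)&(q[:,2]<265)];print(len(b),rect(b) if len(b)>3 else '',np.median(b,0))
"
```

```text
t 2.85 tcp [686.8  22.9 299.5] yaw 60.8
{"offset":[0.0004, -0.0004, 0.0313],"spin":-0.001},
{"offset":[0.0004, -0.0004, 0.0313],"spin":-0.001},
1215 (array([685.9,  24.7]), array([58.9, 13.9]), 61.1) [687.33505194  26.94931715 252.07766022]
```

View pics/w1.png

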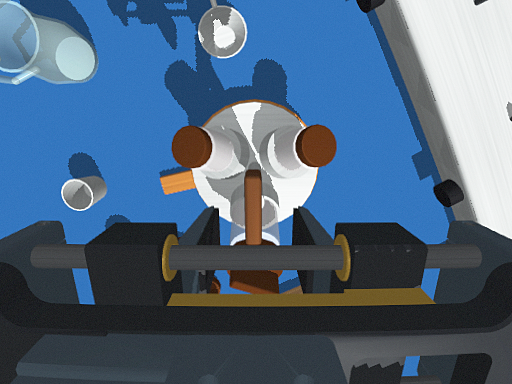

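>>> arm_command(
  motion=[
    {"offset":[0,-0.001,0.031],"spin":0},
    {"offset":[0,-0.001,0.031],"spin":0},
    {"offset":[0,0,0],"spin":0},
  ],
)

```text
time_s: 3.28
ee_pos: [683.3, 22.7, 236.1]
ee_rot: [-179.8, 0.2, 60.7]
force: [0.2, -0.1, 0.1]
gripper_width: 50.3
gripper_force: 0.0
```

>>> arm_command(
  motion=[
    {"offset":[0,0,0],"spin":0},
    {"offset":[0,0,0],"spin":0},
    {"offset":[0,0,0],"spin":0},
    {"offset":[0,0,0],"spin":0},
  ],
  jaw=0.0,
  newtons=30,
)

```text
time_s: 3.78
ee_pos: [685.0, 24.6, 238.6]
ee_rot: [-179.9, -0.0, 60.9]
force: [1.9, -1.9, -1.4]
gripper_width: 13.8
gripper_force: 30.0
```

>>> arm_command(
  motion=[
    {"offset":[0,0,0],"spin":0.09},
    {"offset":[0,0,0],"spin":0.14},
    {"offset":[0,0,0],"spin":0.14},
    {"offset":[0,0,0],"spin":0.14},
    {"offset":[0,0,0],"spin":0.14},
  ],
)

```text
time_s: 4.4
ee_pos: [684.7, 24.9, 238.6]
ee_rot: [-179.9, 0.0, 23.4]
force: [-2.6, 0.9, 2.7]
gripper_width: 13.5
gripper_force: 30.0
```

>>> arm_command(
  motion=[
    {"offset":[0,0,0],"spin":0.14},
    {"offset":[0,0,0],"spin":0.14},
    {"offset":[0,0,0],"spin":0.14},
    {"offset":[0,0,0],"spin":0.14},
    {"offset":[0,0,0],"spin":0.13},
  ],
)

```text
time_s: 5.03
ee_pos: [684.6, 25.3, 238.6]
ee_rot: [-179.9, 0.1, -16.1]
force: [-4.3, 2.6, 2.4]
gripper_width: 13.6
gripper_force: 30.0
```

>>> arm_command(
  motion=[
    {"offset":[0,0,0],"spin":0},
    {"offset":[0,0,0],"spin":0},
  ],
)

```text
time_s: 5.28
ee_pos: [684.6, 25.4, 238.6]
ee_rot: [-179.9, 0.1, -15.8]
force: [-4.3, 3.7, 3.3]
gripper_width: 13.5
gripper_force: 30.0
```

>>> arm_command(
  motion=[
    {"offset":[0,0,0],"spin":0},
    {"offset":[0,0,0],"spin":0},
    {"offset":[0,0,0],"spin":0},
    {"offset":[0,0,-0.04],"spin":0},
    {"offset":[0,0,-0.04],"spin":0},
  ],
  jaw=0.05,
)

```text
time_s: 5.9
ee_pos: [685.3, 23.9, 318.3]
ee_rot: [180.0, 0.1, -15.9]
force: [0.7, 0.2, 1.3]
gripper_width: 50.0
gripper_force: 0.0
```

Run:
```python
from h import *
s=env.state();print(s['ee_pos'],s['ee_rot'],s['time_s'])
for n in ['top','scene']:
    I,D=env.grab_frame(n); cv2.imwrite(f'pics/{n}1.png',I); np.save(n+'1.npy',D); m,M=cam(n)
    for t in ['lid_bar','jar_mouth','lid','front_mark']:
        for r in env.pinpoint(n,t)[:3]:
            p=at_d(m,M,r['location'],D); print(n,t,round(r['score'],2),np.round(r['location']),p.round())
I=cv2.imread('pics/top1.png');cv2.imwrite('pics/top1c.png',cv2.resize(I[110:260,130:330],(800,600),interpolation=cv2.INTER_CUBIC))
```

```text
[685.32130186  23.94645566 318.26711022] [ 1.79961883e+02  6.33930667e-02 -1.59290282e+01] 5.9
top lid_bar 0.73 [232. 225.] [496. -49.  16.]
top lid_bar 0.73 [266. 228.] [ 489. -154.   17.]
top lid_bar 0.46 [191. 180.] [458. -25. 684.]
top jar_mouth 0.59 [193. 185.] [451. -29. 683.]
top lid 0.71 [197. 180.] [463. -31. 664.]
top lid 0.63 [234. 232.] [473. -55.  15.]
top lid 0.62 [261. 230.] [ 479. -138.   35.]
top front_mark 0.86 [200. 191.] [457. -31. 621.]
scene lid_bar 0.67 [273. 204.] [489. -50.  37.]
scene lid_bar 0.59 [305. 182.] [577.  47. 195.]
scene lid_bar 0.53 [246. 203.] [ 487. -138.   21.]
scene jar_mouth 0.97 [304. 195.] [617.  51. 182.]
scene jar_mouth 0.53 [307. 184.] [588.  54. 196.]
scene lid 0.64 [304. 197.] [622.  54. 179.]
scene lid 0.59 [273. 212.] [503. -48.  16.]
scene lid 0.54 [245. 205.] [ 491. -139.   15.]
scene front_mark 0.8 [297. 236.] [668.  49.  81.]
```

View pics/top1c.png

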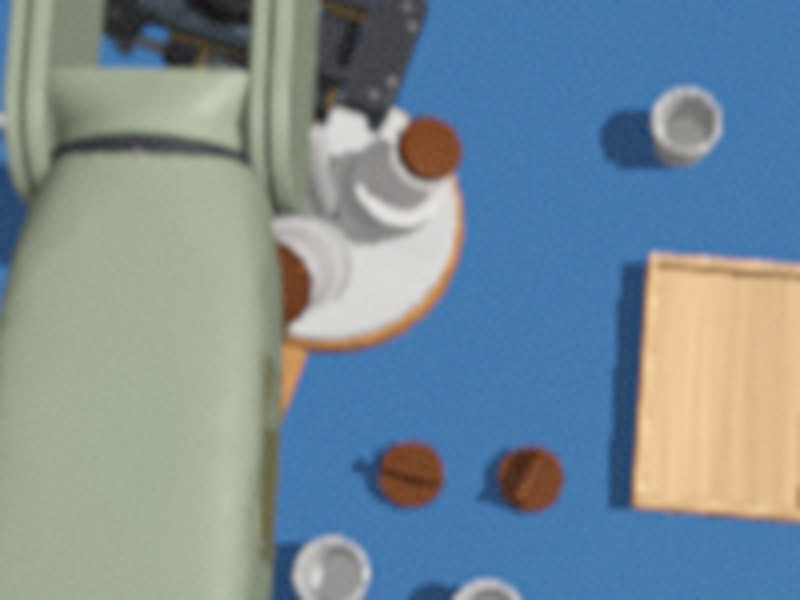

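```bash
python3 -c "
from h import *
plan((579.3,54.9,300),46.5)
"
```

```text
t 6.4 tcp [685.1  24.2 316.6] yaw -15.9
{"offset":[-0.0157, -0.0001, 0.0024],"spin":-0.156},
{"offset":[-0.0155, -0.0025, 0.0024],"spin":-0.156},
{"offset":[-0.015, -0.0049, 0.0024],"spin":-0.156},
{"offset":[-0.014, -0.0071, 0.0024],"spin":-0.156},
{"offset":[-0.0127, -0.0092, 0.0024],"spin":-0.156}

{"offset":[-0.0112, -0.0111, 0.0024],"spin":-0.156},
{"offset":[-0.0093, -0.0127, 0.0024],"spin":-0.156},
```

>>> arm_command(
  motion=[
    {"offset":[-0.0157,0,0.0024],"spin":-0.156},
    {"offset":[-0.0155,-0.0025,0.0024],"spin":-0.156},
    {"offset":[-0.015,-0.0049,0.0024],"spin":-0.156},
    {"offset":[-0.014,-0.0071,0.0024],"spin":-0.156},
    {"offset":[-0.0127,-0.0092,0.0024],"spin":-0.156},
  ],
)

```text
time_s: 7.02
ee_pos: [609.2, 46.1, 305.3]
ee_rot: [-180.0, 0.1, 29.0]
force: [0.0, -0.6, 0.1]
gripper_width: 49.9
gripper_force: 0.0
```

>>> arm_command(
  motion=[
    {"offset":[-0.0112,-0.0111,0.0024],"spin":-0.156},
    {"offset":[-0.0093,-0.0127,0.0024],"spin":-0.156},
    {"offset":[0,0,0],"spin":0},
    {"offset":[0,0,0],"spin":0},
  ],
)

```text
time_s: 7.52
ee_pos: [580.1, 54.5, 301.1]
ee_rot: [180.0, -0.0, 46.5]
force: [0.6, -0.6, -0.0]
gripper_width: 50.2
gripper_force: 0.0
```

Run:
```python
from h import *
plan((579.3,54.9,202),46.5,.04)
I,D=env.grab_frame('wrist');cv2.imwrite('pics/w2.png',I);np.save('w2.npy',D)
q=cloud('wrist',D).reshape(-1,3);I=I.reshape(-1,3).astype(int)
near=np.hypot(q[:,0]-579,q[:,1]-55)
for lo,hi in [(182,215),(190,215),(196,215)]:
    b=q[(D.reshape(-1)>0)&(near<45)&(q[:,2]>lo)&(q[:,2]<hi)];print(lo,len(b),rect(b) if len(b)>3 else '',np.median(b,0),b[:,2].max())
```

```text
t 7.53 tcp [580.1  54.5 301.1] yaw 46.5
{"offset":[-0.0001, -0.0003, 0.033],"spin":-0.000},
{"offset":[-0.0001, -0.0003, 0.033],"spin":-0.000},
{"offset":[-0.0001, -0.0003, 0.033],"spin":-0.000},
182 1382 (array([593.4,  46.4]), array([65.8, 47.9]), 45.6) [591.85381221  55.4791691  194.02441657] 205.6022559449369
190 861 (array([580.7,  55.4]), array([60.8, 17.1]), 45.7) [583.57890545  59.63865201 198.02285706] 205.6022559449369
196 561 (array([582.3,  58.6]), array([51.6, 14.9]), 45.7) [587.02269983  64.37463316 200.24108544] 205.6022559449369
```

View pics/w2.png

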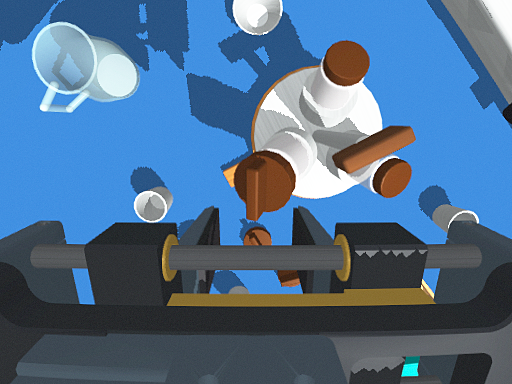

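>>> arm_command(
  motion=[
    {"offset":[0,0,0.03],"spin":0.005},
    {"offset":[0,0,0.03],"spin":0.005},
    {"offset":[0,0,0.024],"spin":0},
    {"offset":[0,0,0.018],"spin":0},
    {"offset":[0,0,0],"spin":0},
  ],
  jaw=0.03,
)

```text
time_s: 8.2
ee_pos: [579.3, 54.4, 197.5]
ee_rot: [-179.9, 0.1, 46.0]
force: [-0.6, 0.0, 0.6]
gripper_width: 29.9
gripper_force: 0.0
```

>>> arm_command(
  motion=[
    {"offset":[0,0,0],"spin":0},
    {"offset":[0,0,0],"spin":0},
    {"offset":[0,0,0],"spin":0},
  ],
  jaw=0.01,
  newtons=4,
)

```text
time_s: 8.57
ee_pos: [579.9, 54.9, 200.0]
ee_rot: [180.0, -0.1, 46.0]
force: [-1.3, 1.4, 2.4]
gripper_width: 19.5
gripper_force: 3.9
```

>>> arm_command(
  motion=[
    {"offset":[0,0,0],"spin":-0.1},
    {"offset":[0,0,0],"spin":-0.1},
    {"offset":[0,0,0],"spin":-0.1},
  ],
)

```text
time_s: 8.95
ee_pos: [579.4, 54.2, 199.6]
ee_rot: [180.0, 0.1, 63.4]
force: [-0.9, -1.3, 1.6]
gripper_width: 19.6
gripper_force: 4.0
```

>>> arm_command(
  motion=[
    {"offset":[0,0,0],"spin":-0.15},
    {"offset":[0,0,0],"spin":-0.15},
    {"offset":[0,0,0],"spin":-0.15},
    {"offset":[0,0,0],"spin":-0.15},
    {"offset":[0,0,0],"spin":-0.15},
  ],
)

```text
time_s: 9.57
ee_pos: [578.9, 54.5, 199.9]
ee_rot: [-179.9, 0.0, 106.5]
force: [-4.8, 0.5, 3.6]
gripper_width: 19.7
gripper_force: 3.9
```

>>> arm_command(
  motion=[
    {"offset":[0,0,0],"spin":-0.04},
    {"offset":[0,0,0],"spin":0},
  ],
)

```text
time_s: 9.82
ee_pos: [578.9, 54.5, 199.9]
ee_rot: [-179.9, 0.0, 108.5]
force: [-4.4, 0.4, 5.1]
gripper_width: 19.8
gripper_force: 4.1
```

>>> arm_command(
  motion=[
    {"offset":[0,0,0],"spin":0},
    {"offset":[0,0,0],"spin":0},
    {"offset":[0,0,-0.03],"spin":0},
    {"offset":[0,0,-0.035],"spin":0},
    {"offset":[0,0,-0.035],"spin":0},
  ],
  jaw=0.035,
)

```text
time_s: 10.45
ee_pos: [580.1, 54.6, 299.9]
ee_rot: [180.0, 0.0, 108.5]
force: [0.0, -0.0, -0.0]
gripper_width: 34.8
gripper_force: 0.0
```

Run:
```python
from h import *
print(T().round(2)[:3,3])
I,D=env.grab_frame('wrist');cv2.imwrite('pics/w3.png',I);np.save('w3.npy',D)
q=cloud('wrist',D).reshape(-1,3)
near=np.hypot(q[:,0]-579,q[:,1]-55)
for lo,hi in [(182,215),(190,215),(196,215)]:
    b=q[(D.reshape(-1)>0)&(near<45)&(q[:,2]>lo)&(q[:,2]<hi)];print(lo,len(b),rect(b) if len(b)>3 else '',np.median(b,0),b[:,2].max())
```

```text
[580.11  54.63 299.91]
182 1944 (array([599.3,  53.8]), array([49.8, 68. ]), 13.9) [592.43000618  53.08043607 192.60549693] 212.16002662355538
190 1112 (array([597.9,  56.3]), array([48.2, 62.5]), 13.9) [583.28603645  52.45838157 201.79781793] 212.16002662355538
196 881 (array([581.7,  53.3]), array([17.7, 60.3]), 18.7) [581.50526321  52.80877458 203.62479279] 212.16002662355538
```

View pics/w3.png

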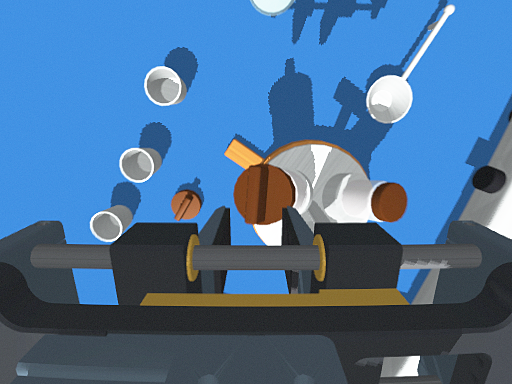

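Run:
```python
from h import *
D=np.load('w3.npy');I=cv2.imread('pics/w3.png').reshape(-1,3).astype(int);q=cloud('wrist',D).reshape(-1,3)
u=np.array([-.9617,.274]);ax=np.r_[u*.423,.906];mouth=np.r_[np.array([686,24.5])+99*u,168]
c=mouth+5*ax; d=q-c; h=d@ax; r=np.linalg.norm(d-np.outer(h,ax),axis=1)
y=np.r_[.274,.9617,0]; b=np.radians(108.5)
s=(D.reshape(-1)>0)&(r<36)&(h>-10)&(h<15)&(I[:,2]-I[:,0]>15)
a=abs(d@np.r_[-np.sin(b),np.cos(b),0]); s1=s&(a>14)
P=q[s1]
for _ in range(5):
    m=P.mean(0); n=np.linalg.svd(P-m)[2][2]; n*=np.sign(n[2]); e=(P-m)@n; P=P[abs(e)<max(1.5,2*e.std())]
print(len(P),'normal',n.round(3),'expected',ax.round(3),'height above expected',((m-c)@ax).round(1),e.std().round(2), 'centre',rect(np.c_[(P-c)@np.cross(y,ax),(P-c)@y]))
```

```text
1088 normal [-0.416  0.116  0.902] expected [-0.407  0.116  0.906] height above expected 3.8 0.61 centre (array([3.3, 0.4]), array([64.9, 57.9]), 35.9)
```

```bash
python3 -c "
from h import *
plan((588.4,52.3,260),164)
"
```

```text
t 10.5 tcp [582.1  54.8 305.2] yaw 108.5
{"offset":[-0.0007, 0.0009, 0.0075],"spin":-0.161},
{"offset":[-0.0009, 0.0007, 0.0075],"spin":-0.161},
{"offset":[-0.001, 0.0006, 0.0075],"spin":-0.161},
{"offset":[-0.001, 0.0004, 0.0075],"spin":-0.161},
{"offset":[-0.0011, 0.0002, 0.0075],"spin":-0.161}

{"offset":[-0.0011, 0.0001, 0.0075],"spin":-0.161},
```

>>> arm_command(
  motion=[
    {"offset":[-0.001,0.0013,0.0065],"spin":-0.161},
    {"offset":[-0.0012,0.0009,0.0065],"spin":-0.161},
    {"offset":[-0.0014,0.0007,0.0065],"spin":-0.161},
    {"offset":[-0.0014,0.0005,0.0065],"spin":-0.161},
    {"offset":[-0.0014,0.0003,0.0065],"spin":-0.161},
  ],
  jaw=0.0912,
)

```text
time_s: 11.12
ee_pos: [587.1, 51.6, 266.0]
ee_rot: [180.0, 0.0, 154.9]
force: [-0.3, 0.1, 0.5]
gripper_width: 82.1
gripper_force: 0.0
```

>>> arm_command(
  motion=[
    {"offset":[-0.0014,0.0001,0.0065],"spin":-0.161},
    {"offset":[0,0,0],"spin":0},
    {"offset":[0,0,0],"spin":0},
    {"offset":[0,0,0],"spin":0},
  ],
)

```text
time_s: 11.62
ee_pos: [588.1, 51.2, 260.4]
ee_rot: [180.0, 0.0, 163.8]
force: [-0.6, 0.4, -0.2]
gripper_width: 91.2
gripper_force: 0.0
```

```bash
python3 -c "
from h import *
plan((588.4,52.3,168.5),164,.03)
"
```

```text
t 11.62 tcp [588.1  51.2 260.4] yaw 163.8
{"offset":[0.0, 0.0003, 0.023],"spin":-0.001},
{"offset":[0.0, 0.0003, 0.023],"spin":-0.001},
{"offset":[0.0, 0.0003, 0.023],"spin":-0.001},
{"offset":[0.0, 0.0003, 0.023],"spin":-0.001},
```

>>> arm_command(
  motion=[
    {"offset":[0,0.0005,0.023],"spin":0},
    {"offset":[0,0.0005,0.023],"spin":0},
    {"offset":[0,0,0.016],"spin":0},
  ],
)

```text
time_s: 12.0
ee_pos: [588.0, 52.1, 197.3]
ee_rot: [-180.0, -0.0, 163.8]
force: [-0.6, 0.2, -0.4]
gripper_width: 91.2
gripper_force: 0.0
```

>>> arm_command(
  motion=[
    {"offset":[0,0,0.012],"spin":0},
    {"offset":[0,0,0.012],"spin":0},
    {"offset":[0,0,0.006],"spin":0},
    {"offset":[0,0,0],"spin":0},
  ],
)

```text
time_s: 12.5
ee_pos: [588.1, 52.1, 167.9]
ee_rot: [-180.0, -0.0, 163.9]
force: [0.2, -0.5, 0.3]
gripper_width: 91.1
gripper_force: 0.0
```

>>> arm_command(
  motion=[
    {"offset":[0,0,0],"spin":0},
    {"offset":[0,0,0],"spin":0},
    {"offset":[0,0,0],"spin":0},
    {"offset":[0,0,0],"spin":0},
  ],
  jaw=0.06,
  newtons=12,
)

```text
time_s: 13.0
ee_pos: [588.4, 52.1, 168.5]
ee_rot: [180.0, 0.0, 163.9]
force: [0.4, -0.8, 1.5]
gripper_width: 68.5
gripper_force: 12.0
```

>>> arm_command(
  motion=[
    {"offset":[0.0021,0,-0.0045],"spin":0},
    {"offset":[0.0025,0,-0.0054],"spin":0},
    {"offset":[0.0025,0,-0.0054],"spin":0},
    {"offset":[0.0034,0,-0.0072],"spin":0},
    {"offset":[0.0034,0,-0.0072],"spin":0},
  ],
  newtons=15,
)

```text
time_s: 13.62
ee_pos: [574.6, 56.0, 198.4]
ee_rot: [-180.0, 0.0, 163.9]
force: [0.2, -0.4, -0.1]
gripper_width: 67.9
gripper_force: 15.0
```

>>> arm_command(
  motion=[
    {"offset":[0.0042,0,-0.009],"spin":0},
    {"offset":[0.0042,0,-0.009],"spin":0},
    {"offset":[0.005,0,-0.02],"spin":0},
    {"offset":[0.005,0,-0.03],"spin":0},
  ],
)

```text
time_s: 14.12
ee_pos: [556.3, 61.1, 266.1]
ee_rot: [-180.0, -0.1, 163.9]
force: [0.2, -0.2, -0.5]
gripper_width: 68.0
gripper_force: 15.0
```

Run:
```python
from h import *
plan((564,-300,150),90,.05)
I,D=env.grab_frame('scene');cv2.imwrite('pics/s3.png',cv2.resize(I[110:280,150:390],(800,567),interpolation=cv2.INTER_CUBIC))
```

```text
t 14.12 tcp [556.3  61.1 266.1] yaw 163.9
{"offset":[-0.0135, -0.0431, 0.0145],"spin":0.161},
{"offset":[-0.0202, -0.0404, 0.0145],"spin":0.161},
{"offset":[-0.0264, -0.0366, 0.0145],"spin":0.161},
{"offset":[-0.032, -0.0319, 0.0145],"spin":0.161},
{"offset":[-0.0367, -0.0263, 0.0145],"spin":0.161}

{"offset":[-0.0404, -0.0201, 0.0145],"spin":0.161},
{"offset":[-0.0431, -0.0134, 0.0145],"spin":0.161},
{"offset":[-0.0447, -0.0063, 0.0145],"spin":0.161},
```

View pics/s3.png

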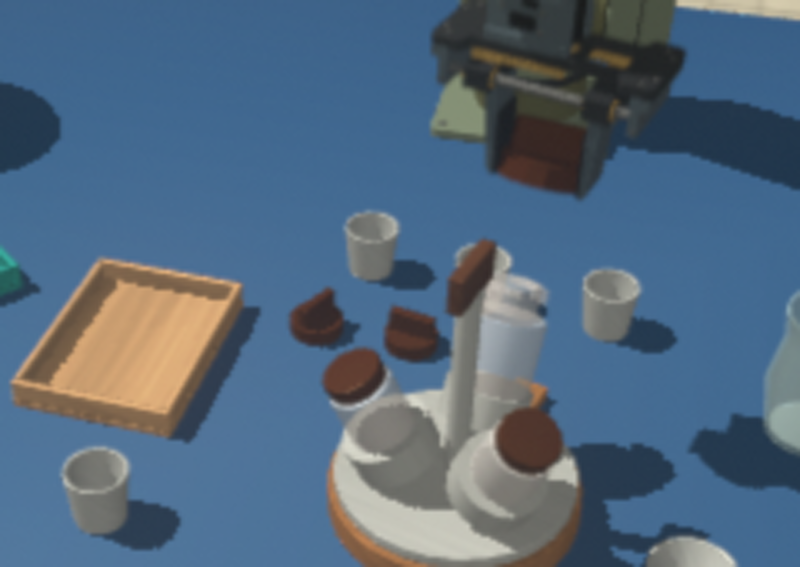

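>>> arm_command(
  motion=[
    {"offset":[-0.0135,-0.0431,0.0],"spin":0.161},
    {"offset":[-0.0202,-0.0404,0.005],"spin":0.161},
    {"offset":[-0.0264,-0.0366,0.0145],"spin":0.161},
    {"offset":[-0.032,-0.0319,0.0145],"spin":0.161},
    {"offset":[-0.0367,-0.0263,0.0145],"spin":0.161},
  ],
)

```text
time_s: 14.8
ee_pos: [561.9, -166.1, 217.0]
ee_rot: [180.0, 0.0, 117.4]
force: [0.7, 0.5, -0.0]
gripper_width: 68.3
gripper_force: 15.0
```

>>> arm_command(
  motion=[
    {"offset":[-0.0404,-0.0201,0.0145],"spin":0.161},
    {"offset":[-0.0431,-0.0134,0.0145],"spin":0.161},
    {"offset":[-0.0447,-0.0063,0.0145],"spin":0.161},
    {"offset":[0,0,0.01],"spin":0},
    {"offset":[0,0,0],"spin":0},
  ],
)

```text
time_s: 15.42
ee_pos: [564.4, -299.3, 162.7]
ee_rot: [-179.9, -0.1, 90.1]
force: [-0.1, 0.9, -1.4]
gripper_width: 68.1
gripper_force: 15.0
```

Run:
```python
from h import *
plan((564,-300,50),90,.03)
I,D=env.grab_frame('scene');cv2.imwrite('pics/s4.png',cv2.resize(I[110:260,110:310],(800,600),interpolation=cv2.INTER_CUBIC))
```

```text
t 15.43 tcp [ 564.4 -299.3  162.7] yaw 90.1
{"offset":[-0.0002, -0.0001, 0.0282],"spin":0.000},
{"offset":[-0.0002, -0.0001, 0.0282],"spin":0.000},
{"offset":[-0.0002, -0.0001, 0.0282],"spin":0.000},
{"offset":[-0.0002, -0.0001, 0.0282],"spin":0.000},
```

View pics/s4.png

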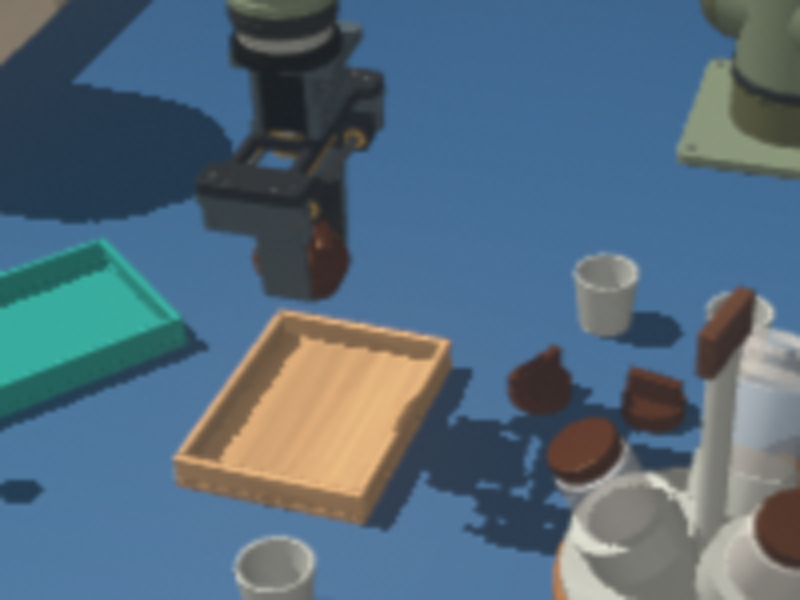

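>>> arm_command(
  motion=[
    {"offset":[0,0,0.035],"spin":0},
    {"offset":[0,0,0.035],"spin":0},
    {"offset":[0,0,0.025],"spin":0},
    {"offset":[0,0,0.013],"spin":0},
    {"offset":[0,0,0.004],"spin":0},
  ],
)

```text
time_s: 16.1
ee_pos: [565.5, -299.4, 52.1]
ee_rot: [180.0, 0.0, 90.1]
force: [0.6, -0.2, -0.8]
gripper_width: 68.2
gripper_force: 15.0
```

>>> arm_command(
  motion=[
    {"offset":[0,0,0.003],"spin":0},
    {"offset":[0,0,0.003],"spin":0},
    {"offset":[0,0,0.003],"spin":0},
    {"offset":[0,0,0.003],"spin":0},
  ],
  newtons=8,
)

```text
time_s: 16.6
ee_pos: [565.2, -300.2, 39.9]
ee_rot: [180.0, 0.0, 90.1]
force: [0.4, 0.2, -1.0]
gripper_width: 68.3
gripper_force: 8.0
```

>>> arm_command(
  motion=[
    {"offset":[0,0,0.002],"spin":0},
    {"offset":[0,0,0.002],"spin":0},
    {"offset":[0,0,0.0],"spin":0},
  ],
)

```text
time_s: 16.98
ee_pos: [565.1, -300.2, 35.9]
ee_rot: [180.0, 0.0, 90.1]
force: [0.1, -0.1, 0.2]
gripper_width: 68.3
gripper_force: 8.0
```

Contact expected around here; pressing on slowly.

>>> arm_command(
  motion=[
    {"offset":[0,0,0.002],"spin":0},
    {"offset":[0,0,0.002],"spin":0},
    {"offset":[0,0,0.0],"spin":0},
  ],
  newtons=6,
)

```text
time_s: 17.35
ee_pos: [565.1, -300.0, 31.7]
ee_rot: [180.0, -0.0, 90.0]
force: [-0.3, -1.6, -0.0]
gripper_width: 68.2
gripper_force: 6.0
```

>>> arm_command(
  motion=[
    {"offset":[0,0,0.002],"spin":0},
    {"offset":[0,0,0.002],"spin":0},
    {"offset":[0,0,0.0],"spin":0},
  ],
)

```text
time_s: 17.73
ee_pos: [564.8, -299.8, 27.4]
ee_rot: [-180.0, -0.0, 90.0]
force: [-0.2, -0.4, -0.5]
gripper_width: 68.4
gripper_force: 6.0
```

>>> arm_command(
  motion=[
    {"offset":[0,0,0.002],"spin":0},
    {"offset":[0,0,0.001],"spin":0},
    {"offset":[0,0,0.0],"spin":0},
  ],
)

```text
time_s: 18.1
ee_pos: [564.9, -300.0, 24.7]
ee_rot: [-180.0, -0.0, 90.1]
force: [-0.1, -1.2, -0.5]
gripper_width: 68.4
gripper_force: 6.0
```

Run:
```python
from h import *
I,D=env.grab_frame('scene');cv2.imwrite('pics/s5.png',cv2.resize(I[180:255,140:240],(800,600),interpolation=cv2.INTER_CUBIC))
```

```text
(no output)
```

View pics/s5.png

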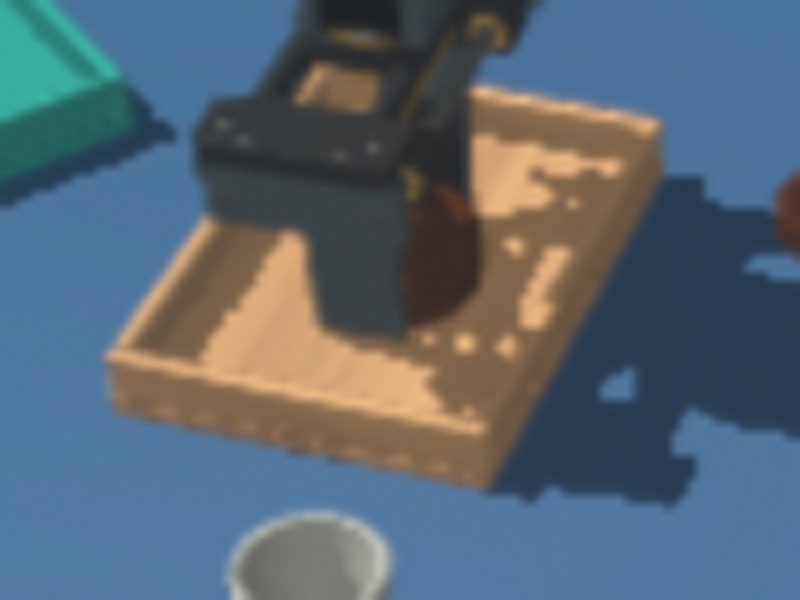

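>>> arm_command(
  motion=[
    {"offset":[0,0,0.0015],"spin":0},
    {"offset":[0,0,0.001],"spin":0},
    {"offset":[0,0,0.0],"spin":0},
  ],
  newtons=3,
)

```text
time_s: 18.52
ee_pos: [565.1, -300.1, 22.8]
ee_rot: [180.0, 0.0, 90.1]
force: [-1.3, 0.3, 4.0]
gripper_width: 68.6
gripper_force: 3.0
```

Run:
```python
from h import *
I,D=env.grab_frame('scene');P=cloud('scene',D);q=P.reshape(-1,3);b=I.reshape(-1,3).astype(int)
s=(np.hypot(q[:,0]-565,q[:,1]+300)<48)&(b[:,2]-b[:,0]>10)&(b[:,2]<130)&(q[:,2]>9)
p=q[s];print(len(p))
for y in range(-340,-250,8):
    k=p[abs(p[:,1]-y)<4]
    if len(k): print(y,len(k),k.min(0).round(),k.max(0).round(),np.median(k[:,2]).round())
I,D=env.grab_frame('wrist');q=cloud('wrist',D).reshape(-1,3);b=I.reshape(-1,3).astype(int)
s=(D.reshape(-1)>0)&(np.hypot(q[:,0]-565,q[:,1]+300)<48)&(q[:,2]>9)&(q[:,2]<75);p=q[s];print(len(p))
for y in range(-340,-250,8):
    k=p[abs(p[:,1]-y)<4]
    if len(k): print(y,len(k),k.min(0).round(),k.max(0).round(),np.median(k[:,2]).round())
```

```text
348
-340 25 [ 543. -343.  342.] [ 593. -337.  398.] 359.0
-332 23 [ 531. -336.  344.] [ 597. -330.  407.] 358.0
-324 26 [ 525. -328.   99.] [ 597. -320.  414.] 349.0
-316 35 [ 526. -320.   14.] [ 609. -312.  379.] 346.0
-308 30 [ 543. -312.  113.] [ 609. -305.  380.] 349.0
-300 29 [ 534. -304.   60.] [ 611. -296.  379.] 307.0
-292 23 [ 535. -295.   24.] [ 613. -288.  379.] 120.0
-284 70 [ 521. -288.   11.] [ 608. -280.  381.] 27.0
-276 50 [ 526. -279.   12.] [ 605. -272.  117.] 26.0
-268 24 [ 530. -272.    9.] [ 590. -267.  108.] 22.0
-260 3 [ 555. -262.    9.] [ 592. -259.  394.] 10.0
10522
-332 312 [ 556. -335.   26.] [ 587. -328.   29.] 28.0
-324 325 [ 565. -328.   26.] [ 593. -320.   29.] 28.0
-316 546 [ 527. -319.   34.] [ 601. -312.   74.] 57.0
-308 1233 [ 527. -312.   43.] [ 603. -304.   75.] 57.0
-300 1052 [ 528. -304.   23.] [ 604. -296.   75.] 33.0
-292 1569 [ 527. -296.   10.] [ 603. -288.   75.] 29.0
-284 3689 [ 520. -288.   10.] [ 610. -280.   69.] 39.0
-276 1114 [ 532. -280.    9.] [ 592. -272.   55.] 28.0
-268 682 [ 548. -272.    9.] [ 584. -267.   29.] 27.0
```

Lid top reads a uniform 28 mm (7 + 21): it lies flat. Releasing.

>>> arm_command(
  motion=[
    {"offset":[0,0,0],"spin":0},
    {"offset":[0,0,0],"spin":0},
    {"offset":[0,0,0],"spin":0},
    {"offset":[0,0,-0.01],"spin":0},
    {"offset":[0,0,-0.02],"spin":0},
  ],
  jaw=0.088,
)

```text
time_s: 19.25
ee_pos: [564.7, -299.8, 52.4]
ee_rot: [-179.9, -0.0, 90.1]
force: [0.1, 0.3, -0.5]
gripper_width: 88.2
gripper_force: 0.0
```

>>> arm_command(
  motion=[
    {"offset":[0,0,-0.04],"spin":0},
    {"offset":[0,0,-0.05],"spin":0},
    {"offset":[0,0,-0.06],"spin":0},
    {"offset":[-0.04,0,-0.02],"spin":0},
    {"offset":[0,0,0],"spin":0},
  ],
)

```text
time_s: 19.88
ee_pos: [565.8, -342.7, 225.6]
ee_rot: [179.7, 0.2, 89.9]
force: [0.5, -0.5, -0.0]
gripper_width: 87.7
gripper_force: 0.0
```

>>> arm_command(
  motion=[
    {"offset":[0,0,0],"spin":0},
    {"offset":[0,0,0],"spin":0},
    {"offset":[0,0,0],"spin":0},
  ],
)

```text
time_s: 20.25
ee_pos: [564.9, -339.2, 221.6]
ee_rot: [-179.9, -0.1, 90.1]
force: [-0.3, -0.2, 0.4]
gripper_width: 88.1
gripper_force: 0.0
```

Run:
```python
from h import *
I,D=env.grab_frame('wrist');q=cloud('wrist',D).reshape(-1,3)
s=(D.reshape(-1)>0)&(np.hypot(q[:,0]-565,q[:,1]+300)<60)
for lo,hi in[(22,35),(50,65)]:
    p=q[s&(q[:,2]>lo)&(q[:,2]<hi)];print(lo,len(p),rect(p) if len(p)>4 else '',np.percentile(p[:,2],[2,50,98]) if len(p) else '')
I,D=env.grab_frame('scene');m,M=cam('scene')
for t in ['jar_mouth','front_mark','turn_bar']:
    for r in env.pinpoint('scene',t)[:2]: print(t,r['score'],at_z(m,M,r['location'],dict(jar_mouth=168,front_mark=28,turn_bar=235)[t]).round())
q=cloud('scene',D).reshape(-1,3);b=q[(np.hypot(q[:,0]-686,q[:,1]-24)<45)&(q[:,2]>225)&(q[:,2]<262)];print(rect(b)); print(env.state()['time_s'],T()[:3,3])
```

```text
22 1510 (array([ 565.4, -301.5]), array([67.7, 66.5]), 44.3) [26.49727258 28.06789159 29.75654914]
50 573 (array([ 565.6, -300.8]), array([59.7, 14.1]), 33.2) [53.6274502  56.73141599 58.43919731]
jar_mouth 0.75 [594.  57. 168.]
front_mark 0.63 [591.  42.  28.]
turn_bar 0.84 [693.  17. 235.]
(array([688.4,  24.1]), array([15.8, 60.2]), 73.9)
20.5 [ 565.15232139 -339.8548489   222.22464591]
```

Lid flat in the centre of the tray, turret at -16.1°, over the tongue. Handing in.

```bash
python3 -c "
from h import *
print(env.job_done())"
```

```text
the job is handed in; nothing more can be done
None
```

I turned the large jar over the tongue, unscrewed its lid there, and set the lid down flat and right way up in the wooden tray. I handed the job in at about 20.5 s of the allowed 67 s; the hand-in gave no verdict.

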